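Close up two trays in the squaring jig with its cam-locked fence

TASK

Two sealed trays lie loose in the squaring jig and must be closed up tight for banding. Pushing with the fingertips, swing the lever of the eccentric lock round to its stop pin so that the cam stands at its low point, only then push the sliding fence forward until the trays are snug against each other and the end stop, and last swing the lever back until the cam locks the fence firmly. Pick nothing up: the trays stay flat in the jig, and the bowl, tape roll and bottle stay where they stand.

Things in the scene. Friction and masses are not known exactly. Their poses are not given: they have to be found in the camera images.
- jig: Squaring jig, fixed to the bench; white plastic base plate 400 x 170 x 8 mm on which the trays lie. Origin: centre of its underside, at bench height; x = the fence's forward direction, y = level, towards the lever's side, z up. Low side rail (top 28 mm high) at y = -76 mm. Grey guides with keepers over the tongue at x = -187 and -97 mm, y within +-29 mm, up to 28 mm high.
- end_stop (a point): Middle of the inner face of the jig's fixed end stop, an upright plate at its front: jig x = +190 mm, 34 mm above the bench; 130 mm wide, top 60 mm above the bench.
- fence (a joint): Sliding fence, in m, grows forward (jig x). At value v its front face is at jig x = -70 mm + v, its rear face at -78 mm + v. Starts at 0 to 0.03; reads 0.090 with both trays tight against the end stop; travel ends at 0.105. Free, it slides with about 3 N, plus 2 to 5 N for the trays, and stays where left; locked it resists tens of N.
- push_face (a point): Centre of the fence's rear face, 35 mm above the bench: push it forward here. The fence plate is 130 mm wide, 8 mm thick, 10 to 60 mm above the bench. Small gussets behind it, 58 mm to either side, reach 22 mm back and 45 mm high. A flat tongue, 30 mm wide, top 21 mm above the bench, runs 207 mm rearward from it past the cam.
- cam (a joint): Eccentric lock, 40 mm disc beside the tongue, with a lever; rad, grows anticlockwise seen from above. 0: low point, lever at its stop pin, free. The rim bites from about 1.98, ever harder to the end at 2.6. Starts locked, 2.3 to 2.46. Lever direction from the pivot = 0.873 rad + value, anticlockwise from the jig's x. Unlocking may drag the fence back, locking draw it forward, up to 10 mm.
- cam_axis (a point): Point on the cam's upright pivot axis, 34 mm above the bench (jig x = -145, y = +37 mm). The lever is a flat steel bar, 14 mm wide, top 34 mm above the bench (bolt head on the axis 40 mm).
- knob (a point): Middle of the upright black knob on the lever's end, 84 mm from the pivot axis, 50 mm above the bench. 20 mm across, from 34 to 67 mm above the bench: push its side. It takes about 2 N while free, up to 20 N as the cam clamps; the lever stays where it is left.
- tray_a: White tray of sliced bamboo shoot sealed with clear film, next to the fence; 85 mm along its x, 120 mm along its y, 38 mm high, about 0.28 kg. Origin: centre of its underside. Snug, it is centred at jig x = +62.5 mm.
- tray_b: The same kind of tray, next to the end stop. Snug, it is centred at jig x = +147.5 mm.
- bowl: Stainless bowl, 120 mm across, 55 mm high, standing to the left. Origin: centre of its underside.
- tape_roll: Roll of paper banding tape lying flat, 96 mm across, 30 mm high, to the right. Origin: centre of its underside.
- bottle: Clear bottle with a blue cap, 60 mm across, 170 mm high, to the right and farther out. Origin: centre of its underside.

How it is judged:
On the way, in this order (a step that is already met when the one before it is completed fails the run):
1. the cam is turned to its low point (lever within 0.2 rad of its stop pin) and the fence has not yet been pushed (within 15 mm of its start) (value of joint cam below 0.2 rad and distance of push_face from where it was at the start of the episode below 0.015 m), for 0.1 s.
2. with the cam still at its low point (below 0.35 rad) the fence is forward and both trays are snug (value of joint cam below 0.35 rad and x of tray_b in the frame of jig above 0.1445 m and x of tray_a in the frame of jig above 0.0585 m and value of joint fence between 0.085 and 0.096 m and angle between the x axis of each of tray_a, tray_b and the x axis of jig, either way round below 0.08 rad), for 0.2 s.
3. the cam is turned back and clamps the fence (value of joint cam above 2.2 rad), for 0.2 s.
At the end, for the whole second after the job is handed in: The cam is locked (joint above 2.2 rad), the fence reads 0.085 to 0.096 m, tray_b is within 3 mm and tray_a within 4 mm of the snug place, both square with the jig to 0.08 rad, flat on the plate and at rest (value of joint cam above 2.2 rad and x of tray_b in the frame of jig above 0.1445 m and x of tray_a in the frame of jig above 0.0585 m and value of joint fence between 0.085 and 0.096 m and angle between the x axis of each of tray_a, tray_b and the x axis of jig, either way round below 0.08 rad and z of each of tray_a, tray_b in the frame of jig below 0.014 m and linear speed of each of tray_a, tray_b below 0.01 m/s); the robot touches nothing.
It fails at once if a tray is lifted or tipped (z of any of tray_a, tray_b in the frame of jig above 0.022 m or angle between any of tray_a, tray_b's own z axis and vertical above 0.2 rad).
It fails at once if the bowl, tape roll or bottle is moved more than 20 mm (distance of any of bowl, tape_roll, bottle from where it was at the start of the episode above 0.02 m).
It also fails if it takes over 62 s, if anything falls off the work surface, if the arm or the gripper's body presses on something with over 40 N, if the wrist force passes 120 N, or if a joint passes its speed limit or range.

ROBOT

A 6-joint arm with a two-finger parallel gripper is mounted at the origin on the work surface. World frame = base frame: x ahead of the robot, y to its left, z up, the work surface at z = 0. Lengths are in m, angles in rad, forces in N, time in s.
With the tool pointing down it reaches from about 0.325 to 0.9 m from the base axis. Payload 6.1 kg.
Tool frame: the origin (TCP) lies midway between the tips of the shut fingers; the grasp point (between the pads) lies 19 mm behind it; x points along the fingers, y is the direction in which the jaws open and shut, and the axes are right-handed (so a half turn about x gives the same grasp; the last joint's range is limited). The gripper opens to 85 mm and grips with 20 to 120 N. Pads are 22 mm wide; open, the fingers measure 114 mm over their backs; the gripper's body (76 mm by 85 mm) begins 54 mm behind the grasp point. The pads swing forward as they close: fully open they stand 13 mm farther back than shut.
Start: joints at [-1.288, 0.22, 1.526, -0, 1.395, -0.126], TCP at [0.248, -0.573, 0.231] pointing down, gripper open.
Joint ranges: [-2.98, 2.98], [-0.91, 2.08], [0.09, 2.57], [-1.24, 4.39], [0.2, 2.65], [-2.68, 2.68]. Speed limits (rad/s): [2.57, 2.57, 3.01, 3.14, 3.14, 3.14].

INTERFACE

Orientations are given as [roll, pitch, yaw] about the fixed x, y, z axes, in that order (R = Rz(yaw) Ry(pitch) Rx(roll)).
In Python, from plant import movep, move_l, set_joints, gripper_to, hold, inverse_kinematics, observe, get_image, get_calibration, Unreachable, job_done gives the robot as it stands. Calls block until the motion is done:
- movep(position, orientation): joint-space move of the TCP to a pose.
- move_l(position, feed=0.15, rotation=None, max_force=None): straight line of the TCP; rotation=None keeps the orientation; feed is the mean speed in m/s. With max_force (N) it stops when the force on the tool has changed by that much, and returns True; else False.
- set_joints(angles): joint-space move.
- gripper_to(opening, f_grip=None): finger opening in m; f_grip is the grip in N (None keeps the last); returns when the fingers have stopped.
- hold(seconds).
- inverse_kinematics(position, orientation): joint angles nearest the present ones, or None.
- observe(): the state.
- get_image(name): name is "side" or "top"; returns (picture, depth): 420x560x3 uint8, red, green, blue; 420x560 float32, m along the optical axis (not along the pixel's ray), 0 where there is no reading.
- get_calibration(name): a dict with "intrinsics" (3x3 intrinsics, pixels), "dist_coeffs" ([k1, k2, p1, p2, k3] as OpenCV has them; the pictures are not rectified), "world_from_camera" (4x4, takes a point from camera to world coordinates). Camera axes: x right, y down, z forward; pixel columns grow to the right and rows downward; lengths in m; the calibration is good to about 2 mm. A picture is of the moment at which its call begins. get_calibration takes no time and is no camera call.
A pose or a line that the arm cannot do raises Unreachable and nothing moves.
- job_done(): hands the job in, once; it reports no verdict.
The state is a dict: "time_s": time; "q": joint angles; "joint_velocities": joint speeds; "joint_torque": joint torques, N m; "eef_pos": TCP position; "tcp_rot": TCP orientation; "ft_force": force on the tool from outside, world axes, zero at the start; "torque": the same for the moment, N m; "opening": finger opening in m.
Only numpy, scipy, OpenCV 4.12 (cv2) and the standard library are available. Lean on these libraries where they do the work, as an engineer would, in place of code of your own. Each camera call takes 0.05 s, during which the arm holds its last target. There are 200 camera calls.

## Working session

There is one attempt and no reset: what is moved stays moved. The work goes in short steps, each a Python script; the robot and the scene stay as the last script left them, time stands still between calls to the robot, and variables do not carry over. Pictures are saved under pics/ and viewed, about 8 in all and at most 12, crops included, and the job is handed in when it is done.

```bash
mkdir -p pics; ls; python3 - <<'E'
from plant import *
import cv2,numpy as np
for n in("top","side"):
    p,d=get_image(n); np.savez(n+"0.npz",p=p,d=d); cv2.imwrite(f"pics/{n}0.png",cv2.resize(p[:,:,::-1],(784,588),interpolation=cv2.INTER_CUBIC))
    c=get_calibration(n);print(n,c)
print(observe())
E
```

```text
pics
top {'intrinsics': array([[434.04921393,   0.        , 277.01754512],
       [  0.        , 434.04921393, 204.37482833],
       [  0.        ,   0.        ,   1.        ]]), 'dist_coeffs': array([0.00671435, 0.        , 0.        , 0.        , 0.        ]), 'world_from_camera': array([[-9.99196117e-03, -9.98307362e-01,  5.72937326e-02,
         4.58180302e-01],
       [-9.99949408e-01,  1.00418973e-02,  5.83733953e-04,
         1.07996936e-02],
       [-1.15808368e-03, -5.72850014e-02, -9.98357194e-01,
         1.34229942e+00],
       [ 0.00000000e+00,  0.00000000e+00,  0.00000000e+00,
         1.00000000e+00]])}
side {'intrinsics': array([[543.75091012,   0.        , 276.33371655],
       [  0.        , 543.75091012, 212.9733837 ],
       [  0.        ,   0.        ,   1.        ]]), 'dist_coeffs': array([-0.00050502,  0.        ,  0.        ,  0.        ,  0.        ]), 'world_from_camera': array([[ 0.9371539 , -0.23173062,  0.26085147,  0.12748892],
       [-0.34811819, -0.57044497,  0.7439128 , -1.20619368],
       [-0.02358596, -0.78796792, -0.61526438,  1.02837734],
       [ 0.        ,  0.        ,  0.        ,  1.        ]])}
{'time_s': 0.1, 'q': array([-1.28810026e+00,  2.21125231e-01,  1.52751476e+00,  2.74450243e-05,
        1.39469781e+00, -1.26110386e-01]), 'joint_velocities': array([ 0.00106009, -0.00273532, -0.00128057, -0.00130991,  0.00123896,
       -0.00051339]), 'joint_torque': array([ 6.10591360e-04, -4.98242462e+01, -3.90547407e+01, -1.06323439e-04,
        5.71038196e-03,  1.38407097e-05]), 'eef_pos': array([ 0.24829117, -0.57296704,  0.23031273]), 'tcp_rot': array([-1.71238387,  1.56905096,  1.8380104 ]), 'ft_force': array([ 0.96533018, -0.02987009,  0.06093918]), 'torque': array([-0.0311173 , -0.0383051 , -0.02742365]), 'opening': 0.08521579636418232}
```

View pics/top0.png

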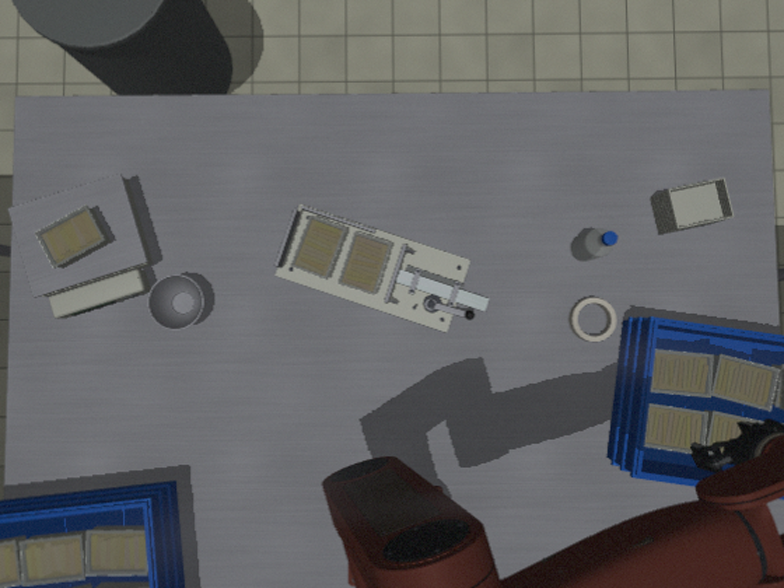

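View pics/side0.png

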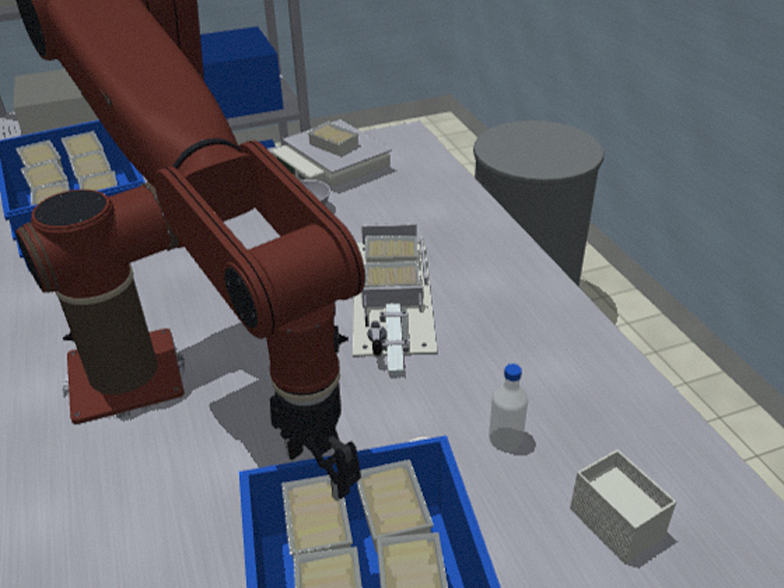

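The top view shows the jig at about (275–490, 205–330) in the enlarged picture. The end stop is on the left and the lever knob is at about (469, 314). I'll enlarge the jig to read its corners.

```bash
python3 - <<'E'
import cv2,numpy as np
p=np.load("top0.npz")["p"][140:242,190:356]
cv2.imwrite("pics/crop0.png",cv2.resize(p[:,:,::-1],None,fx=4.8,fy=4.8,interpolation=cv2.INTER_CUBIC))
E
```

```text
(no output)
```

View pics/crop0.png

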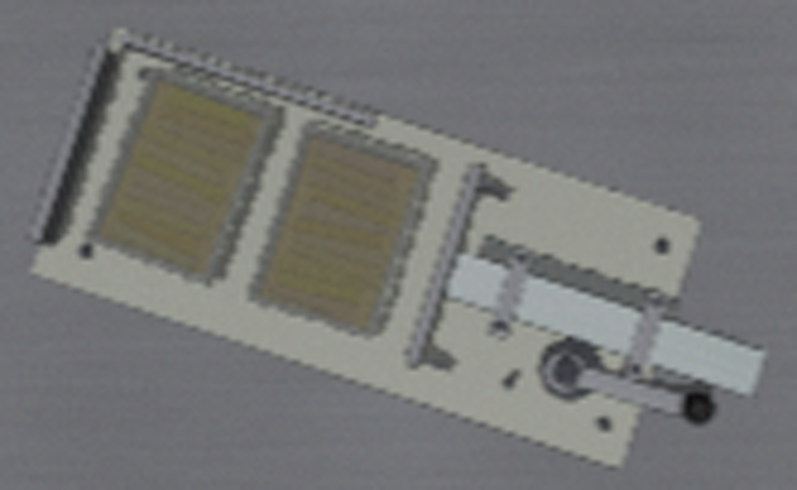

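The crop shows these features, in crop pixels:
- **Plate corners:** (32,272), (622,467), (698,217).
- **Pivot bolt and knob:** bolt at (568,368), knob top at (698,408).
- **Fence top ends:** (475,168) and (413,362).

I'll fit the jig pose to these points and plan the arcs.

```bash
cat > h.py <<'E'
import numpy as np, cv2, json
from plant import *
from scipy.spatial.transform import Rotation as Ro
C=get_calibration("top")
def pix(u,v,z):                       # picture pixel -> world point at height z
    n=cv2.undistortPoints(np.array([[[u,v]]],float),C["intrinsics"],C["dist_coeffs"])[0,0]
    T=C["world_from_camera"]; d=T[:3,:3]@[n[0],n[1],1]; o=T[:3,3]
    return (o+d*(z-o[2])/d[2])[:2]
crop=lambda u,v,z,f=4.8,u0=190,v0=140: pix(u0+(u+.5)/f-.5,v0+(v+.5)/f-.5,z)
def fit(J,W):
    J,W=np.array(J),np.array(W); a=J-J.mean(0); b=W-W.mean(0)
    th=np.arctan2((a[:,0]*b[:,1]-a[:,1]*b[:,0]).sum(),(a*b).sum())
    R=np.array([[np.cos(th),-np.sin(th)],[np.sin(th),np.cos(th)]])
    t=W.mean(0)-R@J.mean(0); return th,t,W-(J@R.T+t)
def jig():
    th,x,y=json.load(open("jig.json")); R=np.array([[np.cos(th),-np.sin(th)],[np.sin(th),np.cos(th)]])
    return th,R,np.array([x,y])
def to_jig(w): th,R,t=jig(); return R.T@(np.asarray(w)[:2]-t)
def pose(jx,jy,z,jang):               # tool down, tool y along jig angle jang (mod pi)
    th,R,t=jig(); p=R@[jx,jy]+t; a=th+jang
    y=np.array([np.cos(a),np.sin(a),0]); x=np.array([0,0,-1.]); M=np.c_[x,y,np.cross(x,y)]
    return [*p,z], Ro.from_matrix(M).as_euler("xyz")
PIV=np.array([-.145,.037])
def around(cam,off,z,r=.084,flip=0):  # tool beside knob: off>0 on ccw side; tool y radial
    a=.873+cam; p=PIV+r*np.array([np.cos(a),np.sin(a)])+off*np.array([-np.sin(a),np.cos(a)])
    return pose(*p,z,a+flip*np.pi)
E
python3 - <<'E'
from h import *
J=[[.2,.085],[-.2,.085],[-.2,-.085],[-.145,.037]]
W=[crop(32,272,.008),crop(622,467,.008),crop(698,217,.008),crop(568,368,.04)]
th,t,r=fit(J,W);print(th,t);print(r*1000)
json.dump([th,*t],open("jig.json","w"))
k=to_jig(crop(698,408,.067))-PIV;print("knob r",np.hypot(*k),"cam",(np.arctan2(k[1],k[0])-.873)%(2*np.pi))
for u,v in((475,168),(413,362)):print("fence top",to_jig(crop(u,v,.06)))
for u,v in((108,45),(40,240)):print("stop top",to_jig(crop(u,v,.06)))
for n,q in dict(a=[(310,125),(435,160),(380,330),(252,297)],b=[(155,75),(282,112),(215,280),(97,240)]).items():print(n,[to_jig(crop(*s,.046)).round(4).tolist() for s in q])
for f in(0,1):
  for c,o in((2.35,.04),(2.35,.021),(1.2,.021),(0,.021),(0,-.021),(1.2,-.021),(2.4,-.021)):
    p,R=around(c,o,.045,flip=f);q=inverse_kinematics(p,R);print(f,c,o,np.round(p,3),None if q is None else np.round(q,2))
E
```

```text
1.2432558113808572 [0.57801196 0.04551732]
[[ 0.40203743 -2.02120482]
 [ 0.41950547 -0.1753442 ]
 [-0.72748547  3.16922396]
 [-0.09405743 -0.97267493]]
knob r 0.08243023313714547 cam 2.2735952027475257
fence top [-0.05196192 -0.06200378]
fence top [-0.05302707  0.06405698]
stop top [ 0.18842003 -0.06386213]
stop top [0.18940176 0.06437786]
a [[0.0549, -0.0573], [-0.0264, -0.0608], [-0.0271, 0.0511], [0.0552, 0.0565]]
b [[0.1572, -0.0569], [0.0741, -0.0596], [0.0805, 0.0536], [0.1584, 0.0529]]
0 2.35 0.04 [ 0.515 -0.171  0.045] [-0.47  0.24  1.88  0.    1.02  1.35]
0 2.35 0.021 [ 0.496 -0.166  0.045] [-0.47  0.2   1.93  0.    1.01  1.34]
0 1.2 0.021 [ 0.417 -0.115  0.045] [-0.45 -0.01  2.16 -0.    0.99  2.52]
0 0 0.021 [ 0.435 -0.019  0.045] [-0.23 -0.    2.15  0.    0.99 -2.34]
0 0 -0.021 [0.471 0.003 0.045] [-0.16  0.08  2.07 -0.    0.99 -2.28]
0 1.2 -0.021 [ 0.41  -0.074  0.045] [-0.37 -0.05  2.2  -0.    0.99  2.6 ]
0 2.4 -0.021 [ 0.459 -0.158  0.045] [-0.49  0.12  2.03  0.    1.    1.27]
1 2.35 0.04 [ 0.515 -0.171  0.045] [-0.47  0.24  1.88  0.    1.02 -1.79]
1 2.35 0.021 [ 0.496 -0.166  0.045] [-0.47  0.2   1.93  0.    1.01 -1.8 ]
1 1.2 0.021 [ 0.417 -0.115  0.045] [-0.45 -0.01  2.16 -0.    0.99 -0.63]
1 0 0.021 [ 0.435 -0.019  0.045] [-0.23 -0.    2.15  0.    0.99  0.8 ]
1 0 -0.021 [0.471 0.003 0.045] [-0.16  0.08  2.07 -0.    0.99  0.86]
1 1.2 -0.021 [ 0.41  -0.074  0.045] [-0.37 -0.05  2.2  -0.    0.99 -0.54]
1 2.4 -0.021 [ 0.459 -0.158  0.045] [-0.49  0.12  2.03  0.    1.   -1.87]<stdin>:12: UserWarning: Gimbal lock detected. Setting third angle to zero since it is not possible to uniquely determine all angles.
```

```bash
cat >> h.py <<'E'
import warnings; warnings.filterwarnings("ignore")
def L(pr,feed=.08,f=None): return move_l(list(pr[0]),feed=feed,rotation=list(pr[1]),max_force=f)
def st(tag=""):
    s=observe(); j=to_jig(s["eef_pos"]); k=j-PIV
    print(tag,"t %.1f"%s["time_s"],"jig",j.round(4),"z %.3f"%s["eef_pos"][2],"ang-.873 %.3f"%((np.arctan2(k[1],k[0])-.873)%(2*np.pi)),"F",s["ft_force"].round(1),flush=True)
def snap(name,f=4.8):
    p,d=get_image("top"); np.savez(name+".npz",p=p,d=d)
    cv2.imwrite(f"pics/{name}.png",cv2.resize(p[140:242,190:356,::-1],None,fx=f,fy=f,interpolation=cv2.INTER_CUBIC))
E
python3 - <<'E'
from h import *
gripper_to(0.0)
p,R=around(2.3,.05,.16,flip=1); movep(list(map(float,p)),list(R)); st("above")
print(L(around(2.3,.05,.046,flip=1),.1,8)); st("down")
print(L(around(2.3,.016,.046,flip=1),.03,5)); st("contact")
E
```

```text
above t 2.6 jig [-0.2281 -0.0159] z 0.160 ang-.873 2.836 F [-0.2 -0.5  0.6]
False
down t 3.9 jig [-0.2275 -0.0163] z 0.047 ang-.873 2.843 F [ 0.6 -0.8  0.3]
False
contact t 5.2 jig [-0.2284  0.0182] z 0.046 ang-.873 2.490 F [ 0.6 -0.1  0.4]
```

```bash
python3 - <<'E'
from h import *
for c in np.arange(2.3,1.8,-.1):
    print(L(around(c,.016,.046,flip=1),.03,5)); st("%.2f"%c)
    if np.hypot(*observe()["ft_force"][:2])>4: break
snap("c1")
E
```

```text
False
2.30 t 5.5 jig [-0.2285  0.0182] z 0.046 ang-.873 2.490 F [ 0.1 -1.5  0.9]
False
2.20 t 5.9 jig [-0.2298  0.0271] z 0.046 ang-.873 2.385 F [ 0.7 -0.2  0.5]
False
2.10 t 6.3 jig [-0.2304  0.0354] z 0.046 ang-.873 2.287 F [-0.9 -0.3  0.8]
False
2.00 t 6.8 jig [-0.2302  0.0439] z 0.046 ang-.873 2.187 F [-0.5  0.  -0.3]
False
1.90 t 7.2 jig [-0.2291  0.0523] z 0.046 ang-.873 2.088 F [ 0.5 -0.2  0.6]
```

View pics/c1.png

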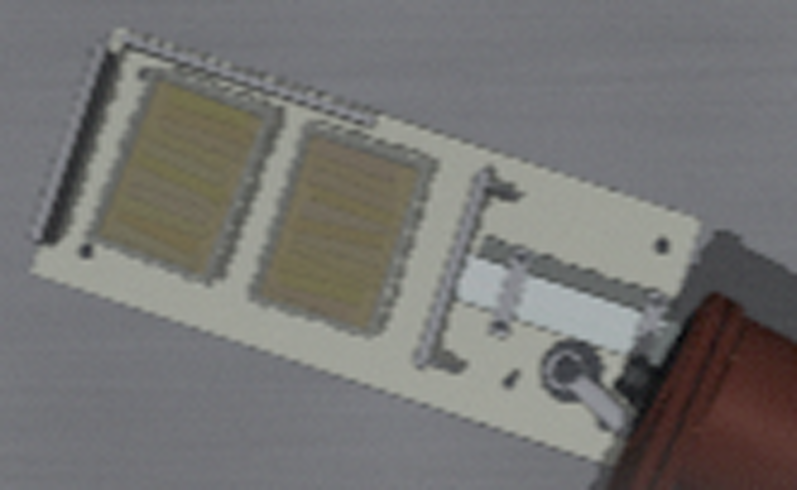

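The lever is swinging: the bar now points from (568,370) towards (620,420). The fence was dragged back about 6 mm, which is within the allowance. I'll carry on to the stop pin.

```bash
python3 - <<'E'
from h import *
for c in np.arange(1.7,-.21,-.2):
    h=L(around(c,.016,.046,flip=1),.06,12 if c<.5 else 40); st("%.2f %s"%(c,h))
    if h: break
E
```

```text
1.70 False t 7.7 jig [-0.2244  0.0686] z 0.046 ang-.873 1.889 F [-0.1 -0.4  0.6]
1.50 False t 8.1 jig [-0.2166  0.0836] z 0.046 ang-.873 1.691 F [ 0.   0.  -0.8]
1.30 False t 8.6 jig [-0.2059  0.0969] z 0.046 ang-.873 1.492 F [ 0.1 -0.8  0.4]
1.10 False t 9.0 jig [-0.1927  0.1078] z 0.046 ang-.873 1.291 F [ 0.8  0.4 -0.2]
0.90 False t 9.4 jig [-0.1777  0.1159] z 0.046 ang-.873 1.091 F [ 0.2 -0.7 -0.2]
0.70 False t 9.8 jig [-0.1614  0.1208] z 0.046 ang-.873 0.891 F [ 0.9  0.1 -0.3]
0.50 False t 10.3 jig [-0.1444  0.1225] z 0.046 ang-.873 0.690 F [-0.1  0.  -0.9]
0.30 False t 10.7 jig [-0.1274  0.1207] z 0.046 ang-.873 0.491 F [ 0.   0.7 -0.2]
0.10 False t 11.2 jig [-0.1112  0.1155] z 0.046 ang-.873 0.291 F [0.4 0.7 0.2]
-0.10 True t 11.4 jig [-0.1063  0.1143] z 0.045 ang-.873 0.234 F [-5.3 -5.2  3.6]
```

```bash
python3 - <<'E'
from h import *
L(around(.05,.03,.046,flip=1),.08); L(around(.05,.03,.12,flip=1),.15)
L(pose(-.105,0,.12,1.5708+np.pi),.15); snap("c2"); st()
E
```

```text
t 13.4 jig [-0.105   0.0011] z 0.119 ang-.873 4.679 F [-0.3 -0.2 -0.5]
```

```bash
python3 - <<'E'
from h import *
p,d=get_image("side"); 
cv2.imwrite("pics/s2.png",cv2.resize(p[150:270,225:345,::-1],None,fx=4.8,fy=4.8,interpolation=cv2.INTER_CUBIC))
E
```

```text
(no output)
```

View pics/s2.png

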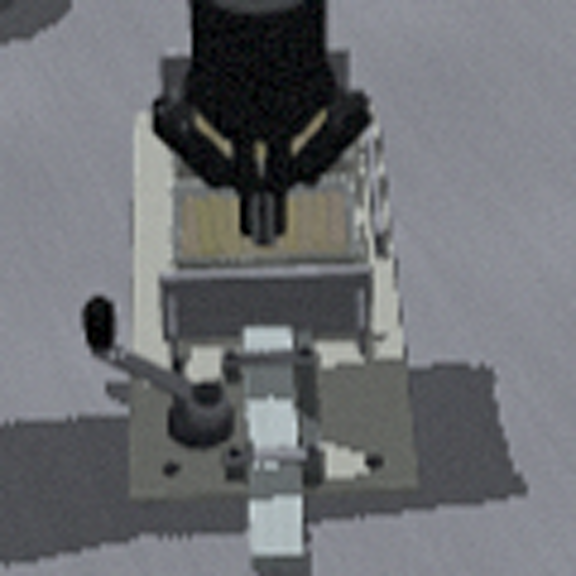

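View pics/c2.png

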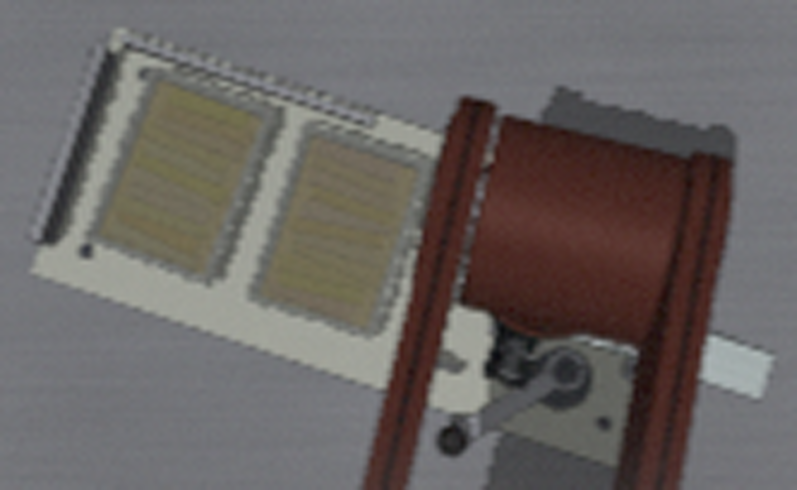

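The side crop shows the lever resting at its pin (knob at (100,322)), with the guides and tongue clear. The top crop puts the knob at (452,440). Next I'll push the fence.

```bash
python3 - <<'E'
from h import *
k=to_jig(crop(452,440,.067))-PIV;print("cam",np.arctan2(k[1],k[0])-.873,np.hypot(*k))
A=1.5708+np.pi
print(L(pose(-.105,0,.037,A),.08,8)); st("down")
print(L(pose(-.03,0,.037,A),.04,22)); st("mid")
print(L(pose(.014,0,.037,A),.02,18)); st("end"); hold(.3); st(); snap("c3")
E
```

```text
cam 0.002207910841916738 0.08480639920963443
False
down t 14.6 jig [-0.1049 -0.0006] z 0.038 ang-.873 4.657 F [ 0.6  0.5 -0.3]
False
mid t 16.7 jig [-0.03 -0.  ] z 0.037 ang-.873 5.099 F [-0.8 -3.9  0.4]
True
end t 18.2 jig [0.0008 0.0003] z 0.037 ang-.873 5.163 F [-0.2 -1.   0.3]
 t 18.5 jig [-0.0001  0.0006] z 0.036 ang-.873 5.164 F [-0.3  0.   0.2]
```

View pics/c3.png

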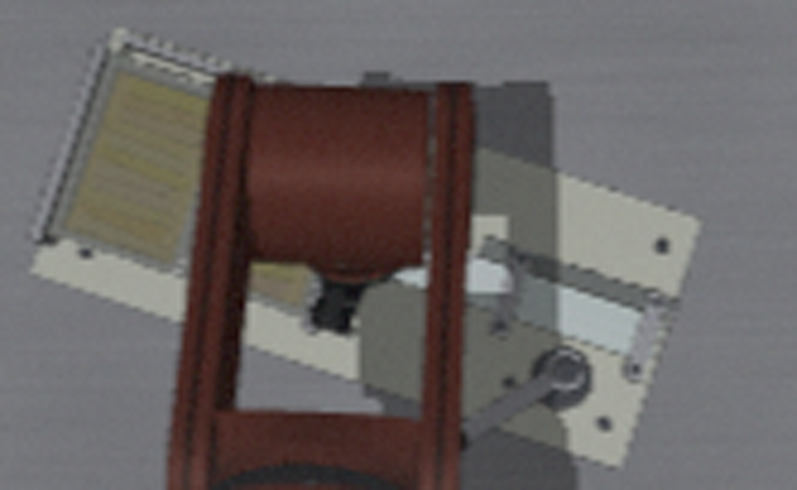

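```bash
python3 - <<'E'
from h import *
A=1.5708+np.pi
L(pose(-.03,0,.037,A),.08); L(pose(-.03,0,.13,A),.15)
L(around(0,-.037,.13,flip=1),.15); st(); snap("c4")
E
```

```text
t 20.7 jig [-0.0627  0.0776] z 0.129 ang-.873 5.868 F [ 0.7 -0.2  0. ]
```

View pics/c4.png

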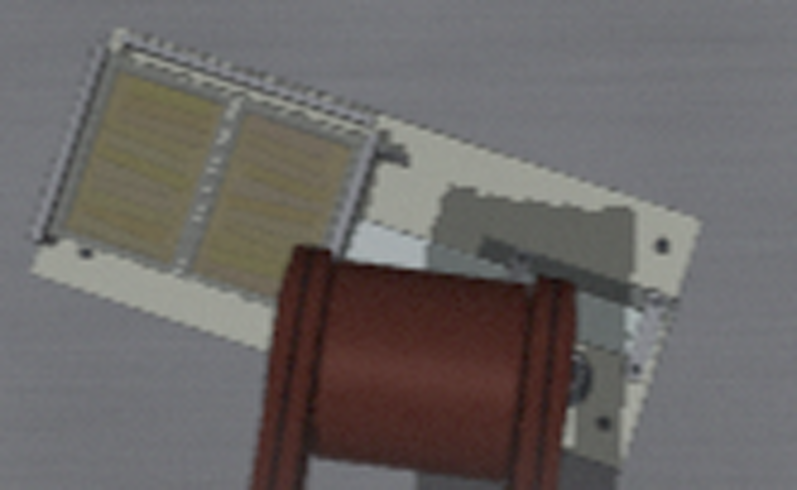

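The trays are together, square and against the stop, and the fence reads about 0.089. Now I'll swing the lever back to lock.

```bash
python3 - <<'E'
from h import *
print(L(around(0,-.037,.046,flip=1),.1,8)); st("down")
for c in [0,.2,.4,.6,.8,1,1.2,1.4,1.6,1.8,2.0,2.1,2.2,2.3,2.38]:
    h=L(around(c,-.020,.046,flip=1),.06 if c<1.9 else .03,32 if c>.1 else 12); st("%.2f %s"%(c,h))
    if h and c>.1: break
E
```

```text
False
down t 21.7 jig [-0.0626  0.077 ] z 0.047 ang-.873 5.862 F [ 0.4  0.1 -0. ]
0.00 False t 22.1 jig [-0.076   0.0886] z 0.046 ang-.873 6.053 F [ 0.   0.7 -0.6]
0.20 False t 22.6 jig [-0.0873  0.1011] z 0.046 ang-.873 6.248 F [ 0.3 -0.3 -0.5]
0.40 False t 23.0 jig [-0.1011  0.1112] z 0.046 ang-.873 0.164 F [-0.   0.   1.4]
0.60 False t 23.4 jig [-0.1167  0.1184] z 0.046 ang-.873 0.364 F [0.3 0.2 0.1]
0.80 False t 23.9 jig [-0.1335  0.1224] z 0.046 ang-.873 0.564 F [-0.2 -0.4  0.2]
1.00 False t 24.3 jig [-0.1507  0.1231] z 0.046 ang-.873 0.764 F [ 0.3  0.1 -0. ]
1.20 False t 24.7 jig [-0.1677  0.1203] z 0.046 ang-.873 0.964 F [-0.6 -0.5 -0.1]
1.40 False t 25.2 jig [-0.1837  0.1141] z 0.046 ang-.873 1.163 F [0.4 0.2 0.4]
1.60 False t 25.6 jig [-0.1983  0.1049] z 0.046 ang-.873 1.363 F [ 0.2 -0.4  1.5]
1.80 False t 26.0 jig [-0.2106  0.0929] z 0.046 ang-.873 1.563 F [ 1.1 -0.  -0.2]
2.00 False t 26.8 jig [-0.2204  0.0789] z 0.046 ang-.873 1.761 F [-1.   1.1 -0.4]
2.10 False t 27.2 jig [-0.2243  0.0713] z 0.046 ang-.873 1.860 F [-1.4  1.8  0.3]
2.20 False t 27.6 jig [-0.2274  0.0635] z 0.046 ang-.873 1.958 F [-5.7  2.2  1.2]
2.30 False t 28.1 jig [-0.2296  0.0554] z 0.046 ang-.873 2.055 F [-6.   2.   1.2]
2.38 False t 28.5 jig [-0.2308  0.0488] z 0.046 ang-.873 2.132 F [-7.3  2.1  2.9]
```

```bash
python3 - <<'E'
from h import *
L(around(2.38,-.045,.046,flip=1),.06); L(around(2.38,-.045,.2,flip=1),.15)
set_joints([-1.288,0.22,1.526,0,1.395,-0.126]); st(); snap("c5")
p=np.load("c5.npz")["p"]; o=np.load("top0.npz")["p"]
d=cv2.absdiff(p,o).max(2)
for n,(r,c) in dict(bowl=(215,126),tape=(228,424),bottle=(172,430)).items(): print(n,(d[r-25:r+25,c-25:c+25]>40).sum())
E
```

```text
t 31.9 jig [-0.6914  0.1124] z 0.231 ang-.873 2.131 F [0.7 0.1 0. ]
bowl 0
tape 0
bottle 0
```

View pics/c5.png

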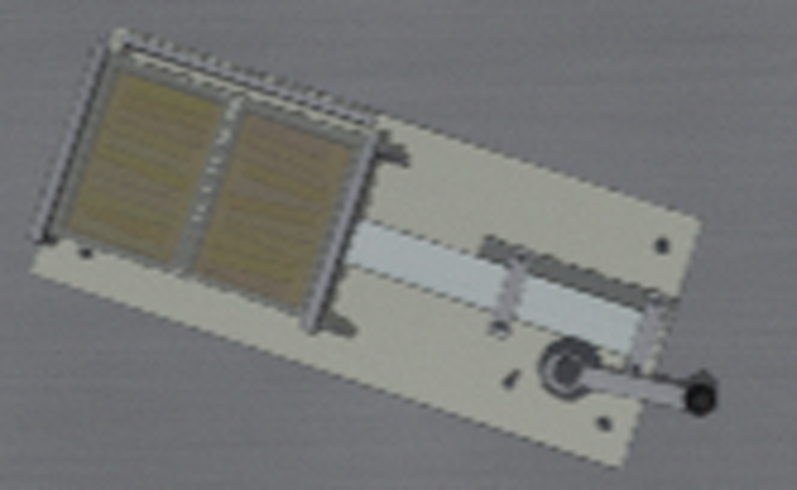

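```bash
python3 - <<'E'
from h import *
k=to_jig(crop(701,397,.067))-PIV;print("cam",(np.arctan2(k[1],k[0])-.873)%(2*np.pi))
for u,v in((373,132),(312,325)):print("fence v",to_jig(crop(u,v,.06))[0]+.074)
job_done()
E
```

```text
cam 2.3582739785608826
fence v 0.08904146879941041
fence v 0.08723088523098438
the job is handed in; nothing more can be done
```

The job is done and handed in at about 32 s on the robot clock. Using only the shut fingertips, I swung the lever to its stop pin, pushed the fence until the trays were tight, and swung the lever back to lock it.

- **Unlocking:** after the swing, the picture put the cam at about 0.00. It dragged the fence back about 6 mm, inside the 15 mm allowance.
- **Pushing:** the push stopped on the force limit at jig x of about 0.001, where the trays were expected to be snug.
- **Final check:** the last picture gave the cam at about 2.36, and the fingertip position gave about 2.37. The fence reads about 0.087 to 0.089. The trays look flat, square and together against the end stop. The bowl, tape roll and bottle showed no change in the picture, and the arm stands clear at its start pose.
- **Checks that disagreed:**
  - The jig fit had leftover errors of up to 3 mm, so the fence reading is good to about 2–3 mm.
  - The first touch on the lever's knob did not trip the 5 N limit. A picture showed the lever was moving anyway.
  - My picture estimate of the cam's starting angle was 2.27, just under the stated 2.3.

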